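Turn the parts carousel so the red paint tin faces front

ROBOT

A 7-joint arm with a two-finger parallel gripper is mounted at the origin on the work surface. World frame = base frame: x ahead of the robot, y to its left, z up, the work surface at z = 0. Lengths are in m, angles in rad, forces in N, time in s.
With the tool pointing down it reaches from about 0.4 to 0.85 m from the base axis. Payload 10.4 kg.
Tool frame: the origin (TCP) lies midway between the tips of the shut fingers; the grasp point (between the pads) lies 19 mm behind it (grip_point_offset is the distance from the TCP to the grasp point, in m); y points along the fingers, z is the direction in which the jaws open and shut, and the axes are right-handed (so a half turn about y gives the same grasp; the last joint's range is limited). The gripper opens to 85 mm and grips with 20 to 120 N. Pads are 22 mm wide; open, the fingers measure 114 mm over their backs; the gripper's body (76 mm by 85 mm) begins 54 mm behind the grasp point. The pads swing forward as they close: fully open they stand 13 mm farther back than shut.
Start: joints at [1.207, 0.332, -0.065, 1.46, 0.022, 1.35, -0.088], TCP at [0.209, -0.589, 0.231] pointing down, gripper open.
Joint ranges: [-2.6, 2.6], [-0.5, 2.12], [-1.47, 1.34], [0.16, 2.42], [-1.27, 4.41], [0.06, 2.06], [-2.6, 2.6]. Speed limits (rad/s): [2.22, 2.22, 2.79, 2.79, 3.14, 3.14, 3.14].

INTERFACE

Orientations are given as a unit quaternion [x, y, z, w].
In Python, from workcell import * gives the robot as it stands.
- The arm moves only by the tool send_rows, never from a script. Its argument "motion" is a list of rows, each a list of 7 numbers: the opening in per cent of the stroke, from 0 (shut) to 100 (fully open), then the shift along the tool's x, y, z in m, then the turn, a rotation vector about the tool's x, y, z in rad. In form: [[claw, tx, ty, tz, ax, ay, az], ...]. A call has 1 to 10 rows; each row is the pose to reach, as a shift and turn from the pose commanded when the call began, along the tool's axes at that moment; what a row does not reach only later rows make up. A row lasts 1/12 s, in which the tool goes at most 41.7 mm and 7.16 degrees, less where a joint would pass 70% of its speed; a pose out of reach is approached as far as the arm can. A call with a gripper value outside its range is refused whole. The fingers move at their own pace and stop on an object; "squeeze" is the grip in N (left out, the last holds). Time passes only in rows, so rows that repeat a pose let the fingers close. It gives the time, the measured TCP pose, the force and the opening at its end, in the units of the state.
- get_obs(): the state, without advancing time (a new reading comes with each control period).
- camera(name): name is "side" or "top" or "wrist"; returns a dict with "pixels" (480x640x3 uint8, red, green, blue), "range_z" (480x640 float32, m along the optical axis (not along the pixel's ray), 0 where there is no reading), "fovy" (degrees; the focal length in pixels is half the picture's height over the tangent of half this angle, whatever the lens; pixels are square), "cx", "cy" (the principal point, pixels), "dist_coeffs" ([k1, k2, p1, p2, k3] as OpenCV has them; the pictures are not rectified), "view" (4x4, takes a point from world to camera coordinates); the wrist camera has in their place "T_tool_cam" (4x4, takes a point from camera to tool coordinates, whose origin is the TCP and whose axes are the tool frame's). Camera axes: x right, y down, z forward; pixel columns grow to the right and rows downward; lengths in m; the calibration is good to about 2 mm. A picture is of the moment at which its call begins: read the wrist's pose just before it.
- hand_in(): hands the job in, once; it reports no verdict.
The state is a dict: "clock": time; "joint_pos": joint angles; "joint_velocities": joint speeds; "tau": joint torques, N m; "position": TCP position; "ee_rot": TCP orientation; "ft_force": force on the tool from outside, world axes, zero at the start; "torque": the same for the moment, N m; "grip_width": opening from 0.0 (shut) to 1.0 (fully open).
Only numpy, scipy, OpenCV 4.12 (cv2) and the standard library are available. Lean on these libraries where they do the work, as an engineer would, in place of code of your own. Each camera call takes 0.05 s, during which the arm holds its last target.

TASK

On the parts counter, turn the round carousel by the black pegs on its rim until the red tin stands squarely in front of the yellow tongue of the stand. Leave the carousel at rest with the red and the blue tin still standing on it, and do not touch or tip either tin.

Things in the scene. Friction and masses are not known exactly. Their poses are not given: they have to be found in the camera images.
- carousel: turning disc, 320 mm wide, black rubber top 45 mm above the counter; turns either way, light friction (2 N at a peg), stops soon when let go. 8 black pegs (14 mm thick, tops at 100 mm) at radius 150 mm: one on its +x axis, then every 45 deg. Origin on the axis at counter height, z up, x, y turn with it. Fixed on it at 80 mm radius: oil filter (-x), carton (+x), 62 mm tall.
- red_tin: red paint tin, 52 mm in diameter, 73 mm tall, red lid with a steel rim, 0.17 to 0.35 kg, standing loose on the disc with its centre 70 to 95 mm from the carousel's axis; it rides round with the disc. Origin at the centre of its underside, z up.
- blue_tin: the blue paint tin, same size, mass range and lid as the red one, also standing loose on the disc 70 to 95 mm from the axis; a bystander that rides along. Origin at the centre of its underside, z up.
- stand: the fixed stand under the disc. Origin on the carousel's axis at counter height, z up, does not turn with the disc. Its -x axis points to the front: along the centre line of its yellow tongue (50 mm wide, top 12 mm above the counter), which sticks out from under the disc on the robot's side, 160 to 215 mm from the axis.
Not all that is in view belongs to the job. Several things have the shape of the red_tin; the one meant has the colours described above.

How it is judged:
At the end, for the whole second after the job is handed in: The red tin stands on the disc, upright within 0.1 rad, its centre within 18 mm of the tongue's centre line and 40 to 130 mm from the axis on the tongue's side; the blue tin stands likewise upright on the disc, within 130 mm of the axis; carousel and red tin are at rest (y of red_tin in the frame of stand between -0.018 and 0.018 m and x of red_tin in the frame of stand between -0.13 and -0.04 m and height (world z) of red_tin between 0.04 and 0.05 m and angle between each of red_tin, blue_tin's own z axis and vertical below 0.1 rad and height (world z) of blue_tin between 0.04 and 0.05 m and horizontal distance between blue_tin and carousel below 0.13 m and angular speed of carousel below 0.05 rad/s and linear speed of red_tin below 0.02 m/s); the robot touches nothing.
It fails at once if the robot touches the red tin (more than 1 N) (contact force between any of the fingers, the arm and red_tin above 1 N).
It fails at once if the robot touches the blue tin (more than 1 N) (contact force between any of the fingers, the arm and blue_tin above 1 N).
It fails at once if a tin is tipped by more than 0.35 rad (angle between any of red_tin, blue_tin's own z axis and vertical above 0.35 rad).
It also fails if it takes over 38 s, if anything falls off the work surface, if the arm or the gripper's body presses on something with over 40 N, if the wrist force passes 120 N, or if a joint passes its speed limit or range.

## Working session

There is one attempt and no reset: what is moved stays moved. The work goes in short steps, Python scripts to look and compute and a tool call to move; the robot and the scene stay as the last step left them, time stands still between calls to the robot, and variables do not carry over. Pictures are saved under pics/ and viewed, and the job is handed in when it is done.

Besides the shell and the picture viewer there is one more tool, called after "Call:" by a JSON object that holds its "api" and its "payload". send_rows: Moves the arm, as the interface text tells. Its arguments: {"type":"object","properties":{"motion":{"type":"array"},"squeeze":{"type":"number"}},"required":["motion"]}

```bash
mkdir -p pics; ls
python3 - <<'E'
from workcell import *
import cv2,numpy as np
o=get_obs(); print({k:np.round(v,3).tolist() for k,v in o.items()})
for n in("top","side"):
    c=camera(n); cv2.imwrite(f"pics/{n}0.png",c["pixels"][:,:,::-1]); np.savez(f"{n}0.npz",**c)
    print(n,c["fovy"],c["cx"],c["cy"],c["dist_coeffs"],np.round(c["view"],3).tolist())
E
```

```text
pics
{'clock': 0.0, 'joint_pos': [1.207, 0.333, -0.065, 1.461, 0.022, 1.35, -0.089], 'joint_velocities': [0.0, 0.002, -0.0, -0.001, -0.0, -0.0, 0.0], 'tau': [-0.001, -62.545, 0.049, -39.16, 0.016, 0.01, -0.0], 'position': [0.209, -0.589, 0.231], 'ee_rot': [-0.12, 0.697, -0.696, 0.12], 'ft_force': [0.331, -0.236, -0.365], 'torque': [-0.012, -0.032, 0.024], 'grip_width': 1.004}
top 47.300099242312655 317.57221588046514 232.5294535287384 [-0.041649  0.        0.        0.        0.      ] [[0.011, -1.0, 0.018, 0.076], [-0.985, -0.014, -0.174, 0.518], [0.174, -0.016, -0.985, 0.652], [0.0, 0.0, 0.0, 1.0]]
side 47.5653086370894 323.88471275419835 244.58359811762455 [-0.06096186  0.          0.          0.          0.        ] [[0.862, -0.507, -0.005, -0.414], [-0.397, -0.668, -0.63, 0.31], [0.316, 0.545, -0.777, 0.606], [0.0, 0.0, 0.0, 1.0]]
```

View pics/top0.png

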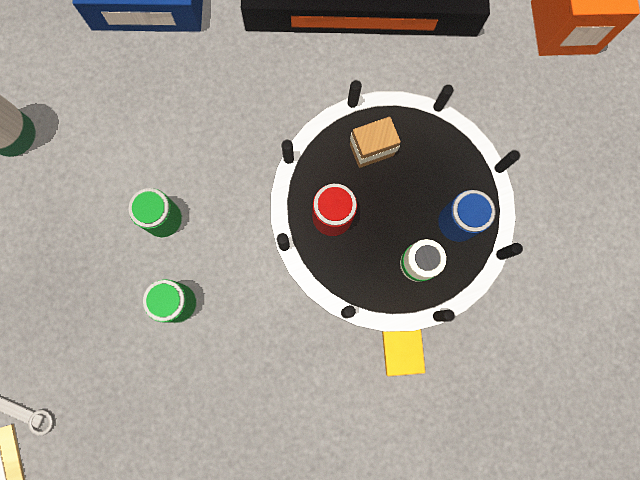

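View pics/side0.png

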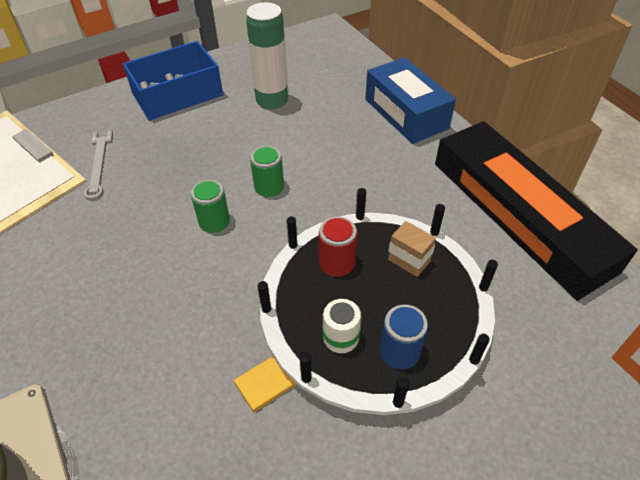

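Top view: the red-lidded tin on the disc is at (335,205) and the blue one at (473,210). Two green tins at (150,207) and (165,300) have the same shape, but the wrong colour. The filter is at (427,258), the carton at (376,140) and the tongue at (404,353). Next I measure these.

```bash
cat > h.py <<'E'
import cv2,numpy as np
def K(c):
    f=240/np.tan(np.radians(float(c["fovy"]))/2); return np.array([[f,0,float(c["cx"])],[0,f,float(c["cy"])],[0,0,1]])
def ray(c,uv,z):
    uv=np.asarray(uv,float).reshape(-1,1,2)
    n=cv2.undistortPoints(uv,K(c),np.asarray(c["dist_coeffs"],float)).reshape(-1,2)
    V=np.asarray(c["view"]);R=V[:3,:3];t=V[:3,3]; o=-R.T@t
    d=np.c_[n,np.ones(len(n))]@R
    return o+d*((z-o[2])/d[:,2])[:,None]
def blobs(m,a=60):
    n,l,s,ce=cv2.connectedComponentsWithStats(m.astype(np.uint8)); return [(s[i,4],ce[i],l==i) for i in range(1,n) if s[i,4]>a]
def lid(c,hue,z=.118):
    """lid centre: colored, brighter lid disc"""
    hsv=cv2.cvtColor(np.asarray(c["pixels"]),cv2.COLOR_RGB2HSV)
    h,s,v=[hsv[...,i].astype(int) for i in range(3)]
    if hue=="red": m=((h<8)|(h>172))&(s>150)&(v>60)
    elif hue=="blue": m=(abs(h-110)<10)&(s>130)&(v>50)
    elif hue=="yellow": m=(abs(h-25)<6)&(s>180)&(v>150)
    return m
E
python3 - <<'E'
from h import *
for n in("top","side"):
    c=np.load(n+"0.npz"); D=c["range_z"]; V=c["view"]
    uu,vv=np.meshgrid(np.arange(640),np.arange(480)); 
    nn=cv2.undistortPoints(np.stack([uu,vv],-1).reshape(-1,1,2).astype(float),K(c),c["dist_coeffs"]).reshape(480,640,2)
    P=(np.concatenate([nn,np.ones((480,640,1))],-1)*D[...,None]-V[:3,3])@V[:3,:3]
    P[D==0]=np.nan
    for h in("red","blue","yellow"):
        m=lid(c,h)
        for a,ce,mm in blobs(m):
            p=P[mm]; 
            if h=="yellow":
                r=cv2.minAreaRect(np.argwhere(mm)[:,::-1].astype(np.float32)); print(n,h,a,ce.round(1),ray(c,[ce],.012).round(4),'corners',ray(c,cv2.boxPoints(r),.012).round(4)[:,:2].tolist())
            else:
                # lid: depth-based z>0.112
                lm=mm&(P[...,2]>.110); 
                if lm.sum()<50: continue
                (x,y),r=cv2.minEnclosingCircle(np.argwhere(lm)[:,::-1].astype(np.float32))
                print(n,h,a,ce.round(1),lm.sum(),(x,y,r),ray(c,[(x,y)],.118).round(4),np.nanmedian(P[lm],0).round(4))
    m=(P[...,2]>.035)&(P[...,2]<.055)&(np.asarray(c["pixels"]).min(-1)>170)
    b=max(blobs(m),key=lambda t:t[0]); cnt=max(cv2.findContours(b[2].astype(np.uint8),0,1)[0],key=len).reshape(-1,2)
    q=ray(c,cnt,.045)[:,:2]
    for _ in range(5):
        A=np.c_[2*q,np.ones(len(q))];s=np.linalg.lstsq(A,(q**2).sum(1),rcond=None)[0];R=np.sqrt(s[2]+s[:2]@s[:2]);e=np.hypot(*(q-s[:2]).T)-R;q=q[abs(e)<.004 if (abs(e)<.004).sum()>50 else abs(e)<.01]
    print(n,"disc",s[:2].round(4),R.round(4),len(q)); ctr=s[:2]
    # pegs by depth
    m=(P[...,2]>.088)&(P[...,2]<.108)&(abs(np.hypot(P[...,0]-ctr[0],P[...,1]-ctr[1])-.15)<.02)
    for a,ce,mm in blobs(m,15):
        d=np.nanmean(P[mm],0)[:2]; print("  peg",a,ce.round(),d.round(3),np.hypot(*(d-ctr)).round(3),np.degrees(np.arctan2(*(d-ctr)[::-1])).round(1))
E
```

```text
top red 921 [334.7 203.5] 919 (334.6515197753906, 203.5, 17.24894905090332) [[0.5386 0.0646 0.118 ]] [0.5389 0.0642 0.1167]
top red 456 [330.2 224.5] 70 (334.4489440917969, 205.04954528808594, 22.035425186157227) [[0.5367 0.0649 0.118 ]] [0.522  0.0689 0.1112]
top blue 876 [474.1 210.1] 874 (473.97222900390625, 210.1770782470703, 17.125173568725586) [[ 0.5332 -0.0964  0.118 ]] [ 0.5335 -0.0968  0.1167]
top yellow 1146 [405.4 352.9] [[ 0.3671 -0.0329  0.012 ]] corners [[0.3935, -0.0039], [0.3983, -0.0527], [0.343, -0.0569], [0.3383, -0.0088]]
top disc [ 0.5529 -0.014 ] 0.1574 650
  peg 119 [355.  87.] [0.692 0.039] 0.149 20.8
  peg 136 [446.  91.] [ 0.689 -0.075] 0.149 -24.0
  peg 121 [287. 146.] [0.614 0.122] 0.149 65.9
  peg 124 [513. 156.] [ 0.606 -0.154] 0.149 -69.2
  peg 118 [282. 239.] [0.5   0.125] 0.149 110.9
  peg 143 [515. 249.] [ 0.492 -0.15 ] 0.149 -114.1
  peg 119 [349. 311.] [0.417 0.047] 0.149 155.9
  peg 135 [448. 315.] [ 0.413 -0.068] 0.149 -159.0
side red 521 [337.4 229.3] 519 (337.1785583496094, 229.5, 14.257808685302734) [[0.538  0.0627 0.118 ]] [0.5393 0.064  0.1168]
side blue 754 [406.  321.6] 751 (406.1136474609375, 321.5454406738281, 16.499168395996094) [[ 0.5336 -0.0982  0.118 ]] [ 0.5342 -0.0978  0.1166]
side blue 1124 [399.5 350.9] 54 (405.0, 327.0, 21.840429306030273) [[ 0.5283 -0.1035  0.118 ]] [ 0.5178 -0.1173  0.1107]
side disc [ 0.5605 -0.0272] 0.1377 51
  peg 95 [361. 193.] [0.613 0.12 ] 0.156 70.2
  peg 103 [439. 209.] [0.692 0.037] 0.147 25.9
  peg 106 [291. 222.] [0.499 0.123] 0.162 112.2
  peg 124 [491. 265.] [ 0.689 -0.077] 0.138 -21.4
  peg 126 [262. 287.] [0.416 0.044] 0.161 153.7
  peg 151 [482. 340.] [ 0.606 -0.156] 0.137 -70.6
  peg 146 [304. 359.] [ 0.413 -0.07 ] 0.154 -163.7
  peg 164 [402. 384.] [ 0.492 -0.153] 0.143 -118.6
```

```bash
cat >> h.py <<'E'
from scipy.spatial.transform import Rotation as Rn
CT=np.array([.5529,-.0142])
def plan(o,targets):
    """targets: (r,angle deg,z, tool yaw angle deg of tool z axis)"""
    R0=Rn.from_quat(o["ee_rot"]);p=np.array(o["position"])
    for r,a,z,yaw in targets:
        g=np.array([*(CT+r*np.array([np.cos(np.radians(a)),np.sin(np.radians(a))])),z])
        t=np.radians(yaw);zz=np.array([np.cos(t),np.sin(t),0]);yy=np.array([0,0,-1.]);
        R=Rn.from_matrix(np.c_[np.cross(yy,zz),yy,zz])
        print(a,g.round(3),"shift",R0.inv().apply(g-p).round(4),"turn",(R0.inv()*R).as_rotvec().round(3))
E
python3 - <<'E'
from h import *
from workcell import *
o=get_obs(); print(Rn.from_quat(o["ee_rot"]).as_matrix().round(3))
print(np.round(o["position"],4))
for f in(-24.1+0,180-24.1): plan(o,[(.15,-114.1,.16,f)])
c=np.load("top0.npz");i=c["pixels"][120:280,260:420,::-1];cv2.imwrite("pics/crop_red.png",cv2.resize(i,None,fx=3,fy=3))
E
```

```text
[[-0.942 -0.001  0.334]
 [-0.334  0.001 -0.942]
 [ 0.    -1.    -0.001]]
[ 0.2088 -0.5888  0.2306]
-114.1 [ 0.492 -0.151  0.16 ] shift [-0.4129  0.0709 -0.3178] turn [ 0.001 -0.809 -0.   ]
-114.1 [ 0.492 -0.151  0.16 ] shift [-0.4129  0.0709 -0.3178] turn [0.000e+00 2.332e+00 2.000e-03]
```

View pics/crop_red.png

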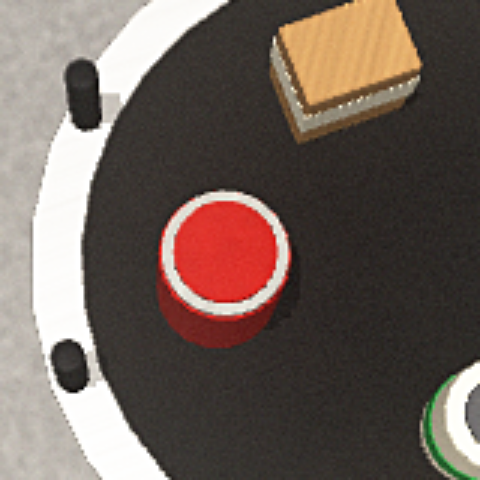

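Confirmed in the crop: the tin on the disc has a red lid with a steel rim and a red body. It has to go from 100.4° to the tongue at about -174.9°, which is about +85° CCW. I'll straddle the right-hand peg at -114° with the jaws loose and follow the arc.

Call:
{"api": "send_rows", "payload": {"motion": [[35,-0.41,0.03,-0.318,0,-0.81,0],[35,-0.41,0.03,-0.318,0,-0.81,0],[35,-0.41,0.03,-0.318,0,-0.81,0],[35,-0.41,0.03,-0.318,0,-0.81,0],[35,-0.41,0.03,-0.318,0,-0.81,0],[35,-0.41,0.03,-0.318,0,-0.81,0],[35,-0.41,0.03,-0.318,0,-0.81,0],[35,-0.41,0.03,-0.318,0,-0.81,0],[35,-0.41,0.03,-0.318,0,-0.81,0],[35,-0.41,0.03,-0.318,0,-0.81,0]]}}

```text
clock: 0.93
position: [0.434, -0.237, 0.2071]
ee_rot: [0.385, -0.593, 0.593, -0.385]
ft_force: [1.3, -1.3, 0.7]
grip_width: 0.347
```

Run:
```python
from h import *
from workcell import *
o=get_obs(); print(o["clock"],np.round(o["position"],4),np.round(o["joint_pos"],3),o["grip_width"])
plan(o,[(.152,-114.1,.16,-24.1)])
```

```text
0.9333 [ 0.434  -0.237   0.2071] [ 0.843  0.089 -0.456  1.811  0.042  1.251 -0.045] 0.3471928565714577
-114.1 [ 0.491 -0.153  0.16 ] shift [-0.1     0.0471  0.0176] turn [-0.  0.  0.]
```

Call:
{"api": "send_rows", "payload": {"motion": [[35,-0.1,0.03,0.018,0,0,0],[35,-0.1,0.03,0.018,0,0,0],[35,-0.1,0.03,0.018,0,0,0],[35,-0.1,0.03,0.018,0,0,0],[35,-0.1,0.03,0.018,0,0,0],[35,-0.1,0.03,0.018,0,0,0]]}}

```text
clock: 1.43
position: [0.4903, -0.1557, 0.1771]
ee_rot: [-0.385, 0.593, -0.593, 0.384]
ft_force: [-0.7, -0.0, 0.7]
grip_width: 0.346
```

Run:
```python
from h import *
from workcell import *
o=get_obs(); print(o["clock"],np.round(o["position"],4),np.round(o["joint_pos"],3),o["grip_width"])
plan(o,[(.152,-114.1,.068,-24.1)])
c=camera("wrist");print(c["T_tool_cam"].round(3)); cv2.imwrite("pics/w1.png",c["pixels"][:,:,::-1])
c=camera("top"); cv2.imwrite("pics/t1.png",c["pixels"][:,:,::-1])
```

```text
1.4333 [ 0.4903 -0.1557  0.1771] [ 0.711  0.169 -0.537  1.798  0.093  1.199 -0.275] 0.3463202993830063
-114.1 [ 0.491 -0.153  0.068] shift [-0.0028  0.1091 -0.0006] turn [ 0. -0.  0.]
[[ 0.001  0.961  0.278 -0.072]
 [ 0.001 -0.278  0.961 -0.143]
 [ 1.    -0.    -0.001  0.   ]
 [ 0.     0.     0.     1.   ]]
```

View pics/w1.png

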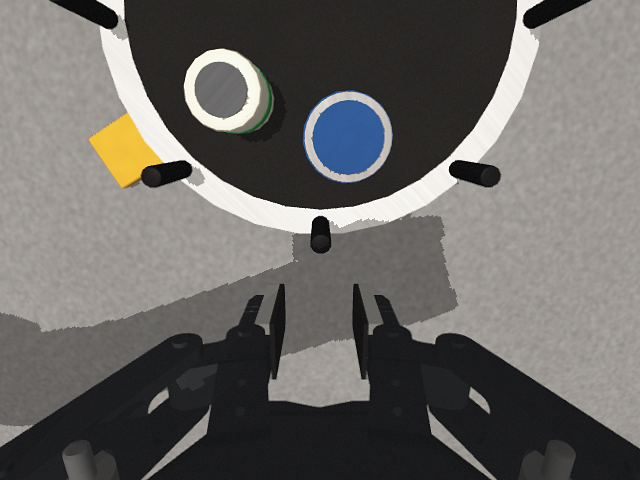

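View pics/t1.png

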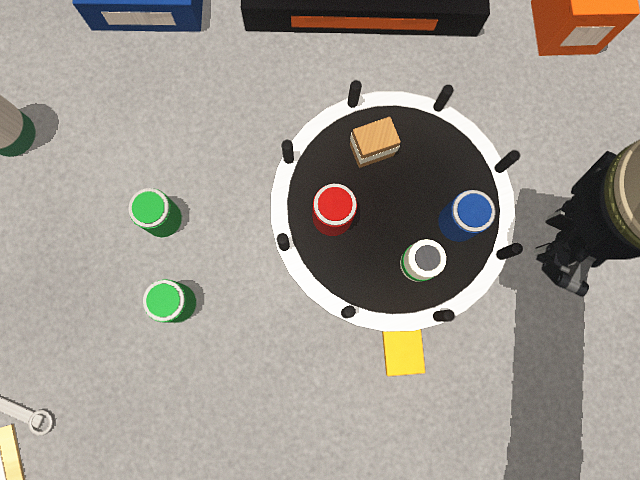

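Wrist view: the peg at (320,240) is centred between the open pads at columns 280 and 357, and the blue tin is clear at (347,137). I'll check the radial alignment by ray.

Run:
```python
from h import *
from workcell import *
o=get_obs(); c=camera("wrist")
T=np.eye(4);T[:3,:3]=Rn.from_quat(o["ee_rot"]).as_matrix();T[:3,3]=o["position"]
c["view"]=np.linalg.inv(T@c["T_tool_cam"])
p=ray(c,[(320.5,242)],.1)[0]; print(o["position"],p, np.hypot(*(p[:2]-CT)))
print("tool frame",np.linalg.inv(T)@[*p,1])
```

```text
[ 0.49023339 -0.15642605  0.17745392] [ 0.49347724 -0.15202459  0.1       ] 0.15008890953789392
tool frame [-0.0053878   0.07745127  0.00113038  1.        ]
```

Call:
{"api": "send_rows", "payload": {"motion": [[35,-0.004,0.03,0.001,0,0,0],[35,-0.004,0.055,0.001,0,0,0],[35,-0.004,0.08,0.001,0,0,0],[35,-0.004,0.1,0.001,0,0,0],[35,-0.004,0.108,0.001,0,0,0],[35,-0.004,0.108,0.001,0,0,0]]}}

```text
clock: 2.08
position: [0.4919, -0.1522, 0.0678]
ee_rot: [-0.385, 0.594, -0.593, 0.384]
ft_force: [0.0, 0.3, -0.6]
grip_width: 0.347
```

Run:
```python
from h import *
from workcell import *
o=get_obs(); print(o["clock"],np.round(o["position"],4),np.round(o["joint_pos"],3),np.round(o["ft_force"],1))
c=camera("wrist"); cv2.imwrite("pics/w2.png",c["pixels"][:,:,::-1])
plan(o,[(.152,-114.1+d,.068,-24.1+d) for d in np.arange(3,34,3)])
```

```text
2.0833 [ 0.4919 -0.1522  0.0678] [ 0.676  0.302 -0.524  1.904  0.179  0.985 -0.35 ] [ 0.   0.3 -0.6]
-111.1 [ 0.498 -0.156  0.068] shift [ 0.0009 -0.0002  0.0073] turn [ 0.003 -0.053  0.   ]
-108.1 [ 0.506 -0.159  0.068] shift [ 0.0003 -0.0002  0.0152] turn [ 0.003 -0.105  0.   ]
-105.1 [ 0.513 -0.161  0.068] shift [-0.0007 -0.0002  0.0231] turn [ 0.003 -0.158  0.   ]
-102.1 [ 0.521 -0.163  0.068] shift [-0.0022 -0.0002  0.0309] turn [ 0.003 -0.21   0.   ]
-99.1 [ 0.529 -0.164  0.068] shift [-0.0041 -0.0003  0.0387] turn [ 0.003 -0.262 -0.   ]
-96.1 [ 0.537 -0.165  0.068] shift [-0.0063 -0.0003  0.0463] turn [ 0.003 -0.315 -0.   ]
-93.1 [ 0.545 -0.166  0.068] shift [-0.009  -0.0003  0.0538] turn [ 0.003 -0.367 -0.   ]
-90.1 [ 0.553 -0.166  0.068] shift [-0.012  -0.0003  0.0611] turn [ 0.003 -0.419 -0.   ]
-87.1 [ 0.561 -0.166  0.068] shift [-0.0155 -0.0004  0.0683] turn [ 0.003 -0.472 -0.   ]
-84.1 [ 0.569 -0.165  0.068] shift [-0.0193 -0.0004  0.0753] turn [ 0.003 -0.524 -0.   ]
-81.1 [ 0.576 -0.164  0.068] shift [-0.0234 -0.0004  0.0821] turn [ 0.003 -0.577 -0.   ]
```

View pics/w2.png

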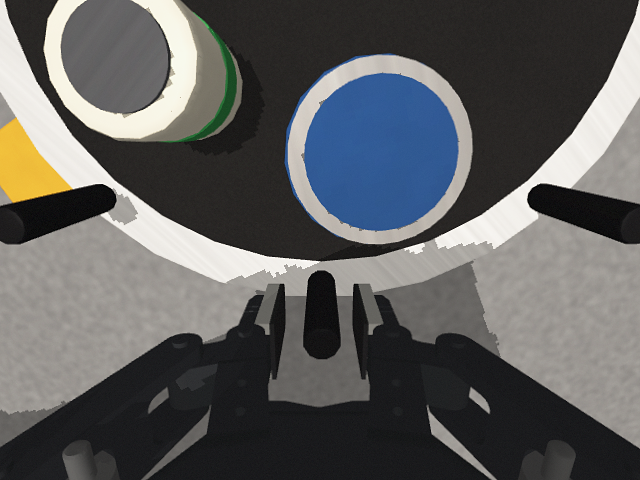

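The peg at (320,310) is between the pads. Turning 20° at 2° per row.

Call:
{"api": "send_rows", "payload": {"motion": [[35,-0.0001,0,0.0053,0,-0.035,0],[35,-0.0004,0,0.0106,0,-0.07,0],[35,-0.0008,0,0.0159,0,-0.105,0],[35,-0.0015,0,0.0212,0,-0.14,0],[35,-0.0023,0,0.0265,0,-0.175,0],[35,-0.0033,0,0.0317,0,-0.21,0],[35,-0.0045,0,0.0369,0,-0.245,0],[35,-0.0059,0,0.042,0,-0.28,0],[35,-0.0075,0,0.0471,0,-0.315,0],[35,-0.0092,0,0.0521,0,-0.35,0]]}}

```text
clock: 2.97
position: [0.5452, -0.1649, 0.071]
ee_rot: [0.482, -0.516, 0.517, -0.483]
ft_force: [-2.5, 1.8, -0.0]
grip_width: 0.351
```

```bash
cat > chk.py <<'E'
from h import *
from workcell import *
import sys
o=get_obs(); p=np.array(o["position"]);d=p[:2]-CT
zz=Rn.from_quat(o["ee_rot"]).as_matrix()[:,2]
print("t",round(o["clock"],2),"pos",p.round(4),"r",np.hypot(*d).round(4),"ang",np.degrees(np.arctan2(d[1],d[0])).round(1),"yawz",np.degrees(np.arctan2(zz[1],zz[0])).round(1),"F",np.round(o["ft_force"],1),np.round(o["joint_pos"],2))
c=camera("top");cv2.imwrite(f"pics/{sys.argv[1]}.png",c["pixels"][:,:,::-1])
for h in("red","blue"):
    for a,ce,mm in blobs(lid(c,h),200):
        if not(250<ce[0]<540 and 80<ce[1]<340): continue
        (x,y),r=cv2.minEnclosingCircle(np.argwhere(mm)[:,::-1].astype(np.float32))
        q=ray(c,[(x,y)],.118)[0][:2]-CT; print(h,a,ce.round(),round(r,1),"r",np.hypot(*q).round(4),"ang",np.degrees(np.arctan2(q[1],q[0])).round(1))
E
python3 chk.py t2
```

```text
t 2.97 pos [ 0.5452 -0.1649  0.071 ] r 0.1509 ang -92.9 yawz -3.9 F [-2.5  1.8 -0. ] [ 0.68  0.41 -0.56  1.76  0.25  1.03 -0.04]
red 938 [342. 224.] 17.4 r 0.08 ang 118.1
red 383 [335. 243.] 24.0 r 0.0868 ang 121.0
blue 741 [455. 205.] 25.7 r 0.0716 ang -94.5
blue 854 [475. 188.] 16.9 r 0.0847 ang -85.9
```

View pics/t2.png

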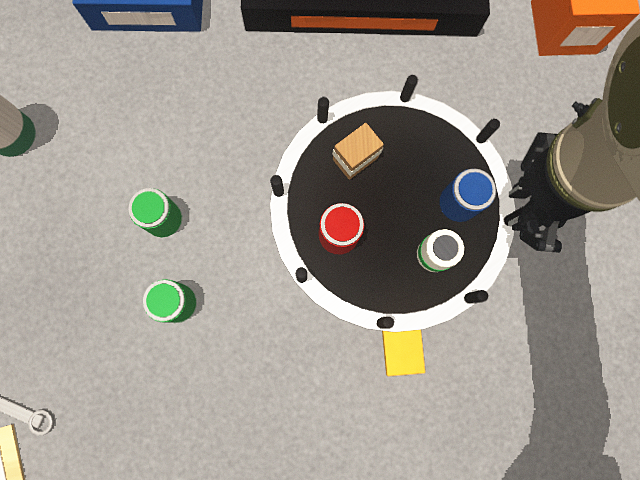

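The disc turned by 17.5° with both tins riding along: red at (342,224), now 118°, and blue at (475,188). Target is 185°. Continuing.

Call:
{"api": "send_rows", "payload": {"motion": [[35,-0.0001,0.001,0.0053,0,-0.035,0],[35,-0.0004,0.002,0.0106,0,-0.07,0],[35,-0.0008,0.002,0.0159,0,-0.105,0],[35,-0.0015,0.002,0.0212,0,-0.14,0],[35,-0.0023,0.002,0.0265,0,-0.175,0],[35,-0.0033,0.002,0.0317,0,-0.21,0],[35,-0.0045,0.002,0.0369,0,-0.245,0],[35,-0.0059,0.002,0.042,0,-0.28,0],[35,-0.0075,0.002,0.0471,0,-0.315,0],[35,-0.0092,0.002,0.0521,0,-0.35,0]]}}

```text
clock: 3.85
position: [0.5975, -0.1595, 0.0687]
ee_rot: [0.565, -0.425, 0.426, -0.565]
ft_force: [-1.7, 0.8, -0.3]
grip_width: 0.35
```

```bash
python3 chk.py t3
```

```text
t 3.85 pos [ 0.5975 -0.1595  0.0687] r 0.152 ang -72.9 yawz 16.0 F [-1.7  0.8 -0.3] [ 0.65  0.53 -0.6   1.63  0.33  1.09  0.24]
red 348 [347. 260.] 24.2 r 0.0865 ang 139.2
red 953 [357. 243.] 17.5 r 0.08 ang 138.6
blue 834 [468. 165.] 16.7 r 0.0849 ang -65.6
blue 759 [449. 184.] 25.4 r 0.0677 ang -73.0
```

Call:
{"api": "send_rows", "payload": {"motion": [[35,-0.0001,0.001,0.0053,0,-0.035,0],[35,-0.0004,0.001,0.0106,0,-0.07,0],[35,-0.0008,0.001,0.0159,0,-0.105,0],[35,-0.0015,0.001,0.0212,0,-0.14,0],[35,-0.0023,0.001,0.0265,0,-0.175,0],[35,-0.0033,0.001,0.0317,0,-0.21,0],[35,-0.0045,0.001,0.0369,0,-0.245,0],[35,-0.0059,0.001,0.042,0,-0.28,0],[35,-0.0075,0.001,0.0471,0,-0.315,0],[35,-0.0092,0.001,0.0521,0,-0.35,0]]}}

```text
clock: 4.73
position: [0.6448, -0.1365, 0.0675]
ee_rot: [0.63, -0.32, 0.321, -0.63]
ft_force: [-2.8, 0.1, 0.2]
grip_width: 0.35
```

```bash
python3 chk.py t4
```

```text
t 4.73 pos [ 0.6448 -0.1365  0.0675] r 0.1529 ang -53.1 yawz 36.1 F [-2.8  0.1  0.2] [ 0.61  0.63 -0.66  1.51  0.4   1.14  0.51]
red 357 [364. 271.] 24.1 r 0.0861 ang 156.7
red 963 [379. 256.] 17.7 r 0.0803 ang 158.9
blue 824 [453. 144.] 16.6 r 0.0852 ang -45.6
blue 737 [436. 165.] 24.6 r 0.0646 ang -47.6
```

Call:
{"api": "send_rows", "payload": {"motion": [[35,-0.0001,0,0.0053,0,-0.035,0],[35,-0.0006,0,0.0106,0,-0.07,0],[35,-0.0012,0,0.0159,0,-0.105,0],[35,-0.002,0,0.0212,0,-0.14,0],[35,-0.003,0,0.0265,0,-0.175,0],[35,-0.0043,0,0.0317,0,-0.21,0],[35,-0.0055,0,0.0369,0,-0.245,0],[35,-0.0069,0,0.042,0,-0.28,0],[35,-0.0085,0,0.0471,0,-0.315,0],[35,-0.0102,0,0.0521,0,-0.35,0]]}}

```text
clock: 5.62
position: [0.6809, -0.098, 0.0674]
ee_rot: [0.677, -0.206, 0.207, -0.676]
ft_force: [-2.8, -1.2, 0.5]
grip_width: 0.351
```

```bash
python3 chk.py t5
```

```text
t 5.62 pos [ 0.6809 -0.098   0.0674] r 0.153 ang -33.2 yawz 56.1 F [-2.8 -1.2  0.5] [ 0.56  0.7  -0.71  1.42  0.47  1.19  0.77]
red 429 [386. 274.] 25.2 r 0.0859 ang 175.5
red 966 [403. 261.] 17.7 r 0.0799 ang 179.3
blue 805 [432. 130.] 16.4 r 0.0843 ang -25.5
blue 752 [418. 153.] 24.7 r 0.0641 ang -25.6
```

Call:
{"api": "send_rows", "payload": {"motion": [[35,-0.0001,0,0.004,0,-0.026,0],[35,-0.0003,0,0.007,0,-0.046,0],[35,-0.0004,0,0.01,0,-0.066,0],[35,-0.0006,0,0.012,0,-0.08,0],[35,-0.0007,0,0.0132,0,-0.087,0],[35,-0.0007,0,0.0132,0,-0.087,0],[35,-0.0007,0,0.0132,0,-0.087,0]]}}

```text
clock: 6.25
position: [0.6876, -0.0852, 0.0662]
ee_rot: [-0.685, 0.176, -0.176, 0.685]
ft_force: [-0.2, 0.5, 0.0]
grip_width: 0.353
```

```bash
python3 chk.py t6
python3 - <<'E'
from h import *
from workcell import *
c=camera("wrist"); cv2.imwrite("pics/w6.png",c["pixels"][:,:,::-1])
E
```

```text
t 6.25 pos [ 0.6876 -0.0852  0.0662] r 0.1523 ang -27.8 yawz 61.1 F [-0.2  0.5  0. ] [ 0.54  0.72 -0.73  1.4   0.49  1.2   0.83]
red 453 [392. 273.] 25.2 r 0.0858 ang -179.6
red 962 [410. 261.] 17.6 r 0.0798 ang -175.2
blue 808 [426. 128.] 16.4 r 0.0847 ang -20.0
blue 725 [413. 151.] 24.1 r 0.0647 ang -16.1
```

View pics/t6.png

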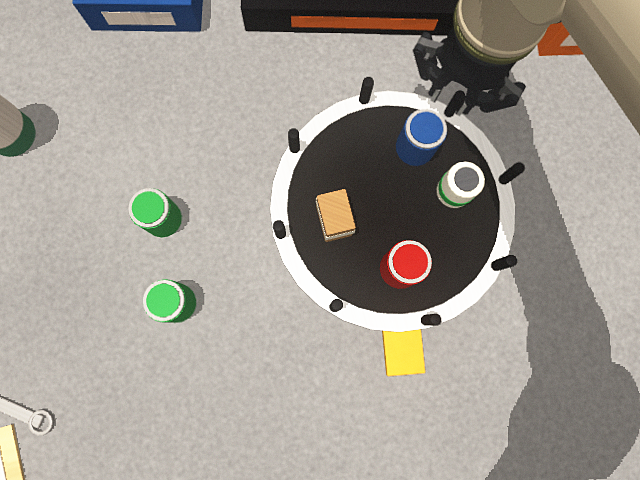

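View pics/w6.png

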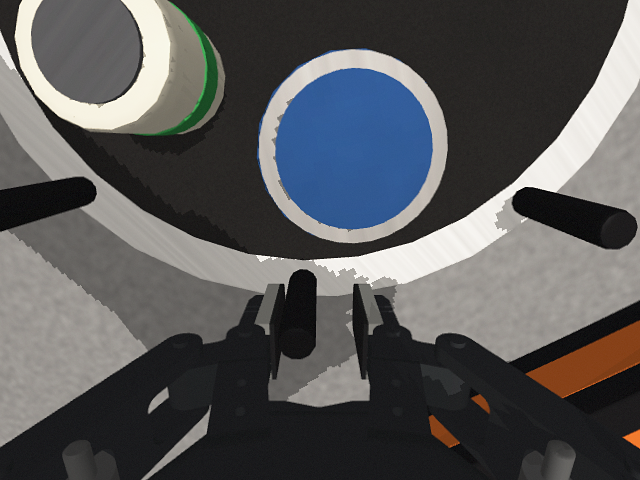

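Red tin at (410,261) is at -175.2°, against a tongue line of about -174.9°. The peg rests against the left pad, so I back off about 6 mm and lift straight out.

Call:
{"api": "send_rows", "payload": {"motion": [[35,0,0,-0.004,0,0,0],[35,0,0,-0.007,0,0,0],[35,0,-0.01,-0.007,0,0,0],[35,0,-0.03,-0.007,0,0,0],[35,0,-0.06,-0.007,0,0,0],[35,0,-0.09,-0.007,0,0,0],[35,0,-0.12,-0.007,0,0,0],[35,0.02,-0.14,-0.007,0,0,0],[35,0.02,-0.15,-0.007,0,0,0],[35,0.02,-0.15,-0.007,0,0,0]]}}

```text
clock: 7.18
position: [0.7029, -0.1016, 0.2196]
ee_rot: [-0.684, 0.175, -0.178, 0.685]
ft_force: [0.1, 1.0, -0.3]
grip_width: 0.351
```

```bash
python3 chk.py t7
python3 - <<'E'
from h import *
from workcell import *
c=camera("side"); cv2.imwrite("pics/s7.png",c["pixels"][:,:,::-1])
ax=Rn.from_euler('z',5.1,degrees=True)
for n in("top","side"):
    c=camera(n)
    for a,ce,mm in blobs(lid(c,"red"),300):
        if n=="side" and not 250<ce[0]<500: continue
        (x,y),r=cv2.minEnclosingCircle(np.argwhere(mm)[:,::-1].astype(np.float32)); q=ray(c,[(x,y)],.118)[0]-[*CT,0]
        print(n,a,ce.round(),"stand frame",ax.inv().apply(q).round(4))
    for a,ce,mm in blobs(lid(c,"yellow"),300):
        q=ray(c,[ce],.012)[0]-[*CT,0];print(n,"tongue",ce.round(),q.round(4),np.degrees(np.arctan2(q[1],q[0])).round(1))
E
```

```text
t 7.18 pos [ 0.7029 -0.1016  0.2196] r 0.1736 ang -30.2 yawz 61.1 F [ 0.1  1.  -0.3] [ 0.54  0.64 -0.76  1.19  0.43  1.47  0.91]
red 452 [392. 273.] 25.2 r 0.0858 ang -179.6
red 962 [410. 261.] 17.6 r 0.0798 ang -175.2
blue 805 [426. 128.] 16.4 r 0.0847 ang -20.0
blue 645 [412. 151.] 24.1 r 0.0647 ang -16.1
top 455 [392. 273.] stand frame [-0.0857  0.0072  0.118 ]
top 962 [410. 261.] stand frame [-0.0798  0.0005  0.118 ]
top tongue [411. 355.] [-0.188  -0.0254  0.012 ] -172.3
side 701 [328. 297.] stand frame [-0.0802 -0.0013  0.118 ]
side 1135 [328. 326.] stand frame [-0.0982 -0.0237  0.118 ]
```

View pics/s7.png

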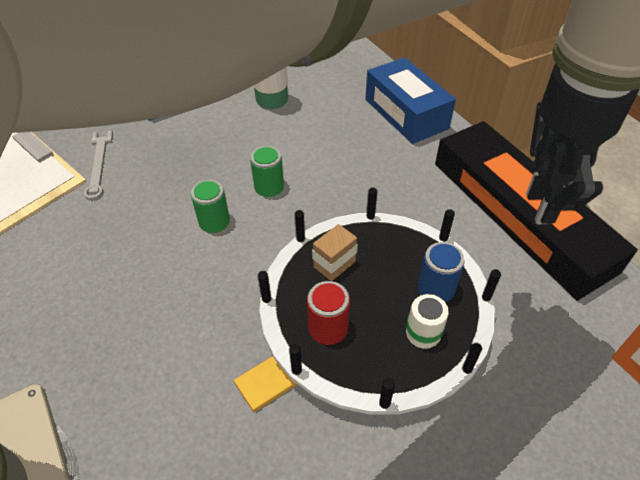

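Red sits at y = +0.5 mm (top camera) and -1.3 mm (side camera) in the stand's frame, and x = -80 mm. Both tins stand upright, nothing moved between frames, and the gripper is clear at z = 0.22.

```bash
python3 -c "
from workcell import *
print(hand_in())"
```

```text
the job is handed in; nothing more can be done
None
```

I turned the carousel about 85° counter-clockwise by one peg held loosely between the jaws, and the red tin now stands in front of the yellow tongue. I then lifted the gripper clear and handed the job in at about 7.4 s; `hand_in()` gives no verdict.

**Last checks:**
- **Red tin:** in the stand's frame it is at x ≈ -80 mm, with y ≈ +0.5 mm by the top camera and -1.3 mm by the side camera. The limit is 18 mm.
- **Blue tin:** it is about 85 mm from the axis. Both tins look upright in the pictures.
- **At rest:** the tin positions were the same before and after the gripper let go. The largest wrist force I read was about 3 N.

**One disagreement:** the last colour reading put the tongue's direction at -172.3°, against about -174.9° from the first, unobstructed picture. I kept the first value and blame the arm's shadow on the tongue, though I didn't confirm that. Even with the later reading, the red tin would be only about 4 mm off the centre line.

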